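# Click the bench hook into its spring holder and hang the screw tub on it

## Task

The steel hook bracket is only standing loosely on top of its spring-catch holder. Press straight down on its round cap until it clicks fully home in the holder, and stop pushing as soon as it has clicked so that nothing is strained. Then hang the screw tub by its handle on the bracket's two prongs, let go of it so that it hangs freely, and leave the other things on the bench where they are.

Things in the scene. Friction and masses are not known exactly. Their poses are not given: they have to be found in the camera images.
- holder: Holder screwed to the bench: dark steel plate 124 (x) by 170 (y) mm, 4 mm thick; origin at the centre of its underside, z up. Black blocks 28 mm high at y = +-66 mm carry sprung steel catches with round noses along x; upright end stops 34 mm high at x = +-55 mm keep the bracket in place along x. Place and yaw vary.
- bracket: Loose steel hook bracket, 0.4 to 0.6 kg: foot 100 (x) by 76 (y) by 12 mm, a 24 mm square post on its middle with a round press cap on top, two hook prongs near the top pointing along its -x. Origin: centre of the foot's underside, z up, axes parallel to the holder's. At the start the origin is 20 mm above the bench (foot standing on the catches); clicked home it is 4 mm above the bench.
- bracket_cap (a point): Centre of the top face of the press cap, a 44 mm disc, 225 mm above the bracket's origin. Pushed down here the bracket resists with 8 to 20 N over the first few mm; after about 9 mm the catches snap over the foot's edges and pull it down the rest of its 16 mm travel. More than 40 N from the robot is too rough.
- bracket_pocket (a point): Where the middle of the tub's bar lies when hung: midway between the prongs' pockets, at x = -83, z = 204 mm in the bracket's frame; axes as the bracket's, the hung bar lies along y. Prongs: round, 8 mm thick, at y = +-30 mm (52 mm free between); undersides lowest at z = 188, upturned ends at x = -108 (foremost -112) reach z = 227 mm. Nothing stands in front of the prongs.
- tub_bar (a point): Middle of the straight top bar of the stiff handle of the open metal tub (72 x 124 mm, 60 mm high, screws in it, 0.2 to 0.4 kg). The bar is round, 10 mm thick, along the tub's y (its long side), 106 mm free between the uprights, its centre 145 mm above the tub's underside, with 80 mm free between bar and tub rim. The tub is the same either way round.
- glue: White glue bottle, 56 mm diameter, 130 mm high, standing between the holder and the tub; origin at the centre of its underside. A bystander: leave it.
- screwdriver: Screwdriver 200 mm long lying across the front of the bench near the robot; a bystander.
- screwbox: Cardboard box 90 x 130 x 60 mm at the back; a bystander.
- offcut: Wooden block 70 x 200 x 45 mm at the back; a bystander.
- measure: Black tape measure 70 x 40 x 66 mm at the front left; a bystander.
- hammer: Hammer 280 mm long lying at the left; a bystander.
- tape: Roll of tape, 100 mm diameter, 40 mm high, lying at the right; a bystander.
There are look-alikes about, which are no part of the job. Of the things shaped like the bracket, the steel one is meant.

How it is judged:
By the outcome, as a careful person would: the job done as asked, in the order asked, and still so for the second after the job is handed in, with the robot touching nothing.
It also fails if it takes over 70 s, if anything falls off the work surface, if the arm or the gripper's body presses on something with over 40 N, if the wrist force passes 120 N, or if a joint passes its speed limit or range.

## Robot

A 6-joint arm with a two-finger parallel gripper is mounted at the origin on the work surface. World frame = base frame: x ahead of the robot, y to its left, z up, the work surface at z = 0. Lengths are in mm, angles in degrees, forces in N, time in s.
With the tool pointing down it reaches from about 350 to 850 mm from the base axis. Payload 8.1 kg.
Tool frame: the origin (TCP) lies on the centre line of the jaws, within the pads' length; the fingertips stand 19 mm ahead of it and the grasp point (between the pads) is the TCP; z points along the fingers, y is the line along which they close (so a half turn about z gives the same grasp; the last joint's range is limited). The gripper opens to 85 mm and grips with 20 to 120 N. Pads are 22 mm wide; open, the fingers measure 114 mm over their backs; the gripper's body (76 mm by 85 mm) begins 54 mm behind the grasp point. The pads swing forward as they close: fully open they stand 13 mm farther back than shut.
Start: joints at [-74.45, 7.471, 85.268, -0, 87.261, -4.893], TCP at [209.587, -562.209, 250.292] pointing down, gripper open.
Joint ranges: [-169.43, 169.43], [-51.17, 129.36], [1.28, 143.12], [-76.62, 256.62], [0, 156.53], [-152.29, 152.29]. Speed limits (degrees/s): [136.94, 136.94, 159.86, 180, 180, 180].

## Interface

Orientations are given as [roll, pitch, yaw] about the fixed x, y, z axes, in that order (R = Rz(yaw) Ry(pitch) Rx(roll)).
In Python, from bench import r gives the robot as it stands. The module is installed in compiled form; this text tells all that it offers.
- The arm moves only by the tool servo_tool, never from a script. Its arguments are lists of equal length, an entry for each row: "fingers": the finger opening in m, from 0 to 0.0854; "linear": the shift along the tool's x, y, z in m, a list of three; "rotation": the turn, a rotation vector about the tool's x, y, z in degrees, a list of three. A call has 1 to 10 rows; each row is the pose to reach, as a shift and turn from the pose commanded when the call began, along the tool's axes at that moment; what a row does not reach only later rows make up. A row lasts 1/10 s, in which the tool goes at most 50 mm and 8.59 degrees, less where a joint would pass 70% of its speed; a pose out of reach is approached as far as the arm can. A call with a gripper value outside its range is refused whole. The fingers move at their own pace and stop on an object; "force" is the grip in N (left out, the last holds). Time passes only in rows, so rows that repeat a pose let the fingers close. It gives the time, the measured TCP pose, the force, the opening and the grip force at its end, in the units of the state.
- r.sense(): the state, without advancing time (a new reading comes with each control period).
- r.snapshot(name): name is "scene" or "top" or "wrist"; returns a dict with "frame" (400x640x3 uint8, red, green, blue), "fx", "fy", "cx", "cy" (pixels), "camera_from_world" (4x4, takes a point from world to camera coordinates). Camera axes: x right, y up, looking along -z (the intrinsics and any distortion apply to the point x, -y, -z); pixel columns grow to the right and rows downward; lengths in mm; the calibration is good to about 2 mm. A picture is of the moment at which its call begins. There is no depth.
- r.hand_in(): hands the job in; it is judged then, once.
The state is a dict: "time": time; "joint_pos": joint angles; "qd": joint speeds; "joint_efforts": joint torques, N m; "tool_pos": TCP position; "tcp_rot": TCP orientation; "ft_force": force on the tool from outside, world axes, zero at the start; "wrist_torque": the same for the moment, N m; "finger_gap": finger opening in mm; "grip_force": force on a finger pad.
Only numpy, scipy, OpenCV 4.12 (cv2) and the standard library are available. Lean on these libraries where they do the work, as an engineer would, in place of code of your own. Each camera call takes 0.05 s, during which the arm holds its last target. There are 200 camera calls.

## Working session

There is one attempt and no reset: what is moved stays moved. The work goes in short steps, Python scripts to look and compute and a tool call to move; the robot and the scene stay as the last step left them, time stands still between calls to the robot, and variables do not carry over. Pictures are saved under pics/ and viewed, at most 10 in all, crops included, and the job is handed in when it is done.

Besides the shell and the picture viewer there is one more tool, called after ">>>" by a JSON object that holds its "fn" and its "kwargs". servo_tool: Moves the arm, as the interface text tells. Its arguments: {"type":"object","properties":{"fingers":{"type":"array","items":{"type":"number"}},"linear":{"type":"array","items":{"type":"array","items":{"type":"number"}}},"rotation":{"type":"array","items":{"type":"array","items":{"type":"number"}}},"force":{"type":"number"}},"required":["fingers","linear","rotation"]}

```bash
mkdir -p pics; cat > h.py <<'E'
import numpy as np, cv2
from bench import r
def snap(n,f):
    s=r.snapshot(n); cv2.imwrite('pics/'+f+'.png',cv2.cvtColor(s['frame'],cv2.COLOR_RGB2BGR))
    np.savez('pics/'+f+'.npz',**{k:np.array(v) for k,v in s.items()}); return s
def load(f): return np.load('pics/'+f+'.npz')
def ray(s,u,v):
    T=s['camera_from_world']; R=T[:3,:3]; c=-R.T@T[:3,3]
    d=R.T@np.array([(u-s['cx'])/s['fx'],-(v-s['cy'])/s['fy'],-1]); return c,d
def atz(s,u,v,z):
    c,d=ray(s,u,v); return c+d*(z-c[2])/d[2]
def proj(s,p):
    T=s['camera_from_world']; q=T[:3,:3]@np.array(p)+T[:3,3]
    return s['cx']+s['fx']*q[0]/-q[2], s['cy']-s['fy']*q[1]/-q[2]
def tri(a,ua,b,ub):
    c1,d1=ray(a,*ua);c2,d2=ray(b,*ub)
    t=np.linalg.lstsq(np.c_[d1,-d2],c2-c1,rcond=None)[0]
    p,q=c1+d1*t[0],c2+d2*t[1]; return (p+q)/2,np.linalg.norm(p-q)
E
python3 - <<'E'
from h import *
for n in('scene','top'):
    s=snap(n,n+'1'); print(n,s['fx'],s.keys(),ray(s,320,200))
a=cv2.imread('pics/scene1.png');b=cv2.imread('pics/top1.png')
print(r.sense())
E
```

```text
scene 372.9415137841962 dict_keys(['frame', 'fx', 'fy', 'cx', 'cy', 'camera_from_world']) (array([1186.5304104 , -674.16839482,  739.25340652]), array([-0.59890248,  0.60120692, -0.52904456]))
top 381.87112199288435 dict_keys(['frame', 'fx', 'fy', 'cx', 'cy', 'camera_from_world']) (array([ 419.31872761,  -13.66491572, 1292.78394639]), array([ 0.06671397, -0.01219926, -0.99820957]))
{'time': 0.1, 'joint_pos': array([-7.44472916e+01,  7.51170797e+00,  8.53233074e+01, -3.67747933e-04,
        8.72616892e+01, -4.89374637e+00]), 'qd': array([ 0.03566376, -0.03998641, -0.12069541, -0.07923273,  0.03606826,
        0.05724445]), 'joint_efforts': array([ 2.34117644e-03, -5.70954788e+01, -5.01939225e+01, -1.08240138e-04,
        8.16558022e-03,  2.61249062e-05]), 'tool_pos': array([ 209.48591983, -561.74466542,  249.3370762 ]), 'tcp_rot': array([-1.79903617e+02, -7.88372351e-03,  2.04464661e+01]), 'ft_force': array([-0.13829165,  0.06314543,  0.10885006]), 'wrist_torque': array([0.03979262, 0.02279097, 0.05750196]), 'grip_force': 0.0, 'finger_gap': 85.28733480747923}
```

View pics/scene1.png

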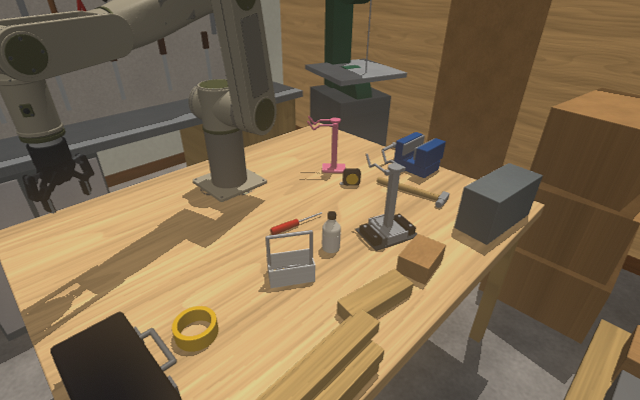

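View pics/top1.png

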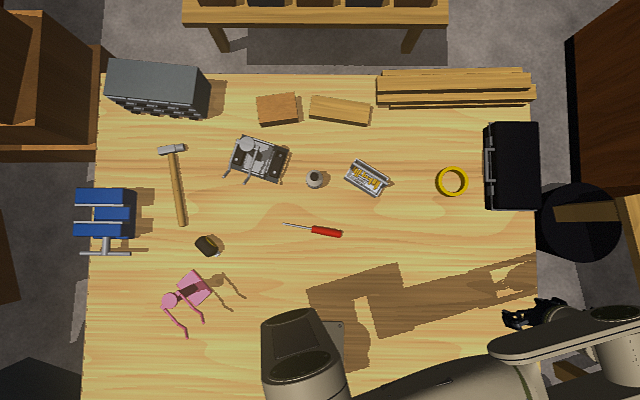

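Steel bracket: scene (395,170), top (247,145), on the dark holder. The pink look-alike is at scene (335,145), top (185,292), so it's not meant. The tub is at scene (290,262), top (368,178), and the glue at scene (332,233), top (315,178). I'll check these in one close crop.

```bash
python3 - <<'E'
from h import *
a=cv2.imread('pics/scene1.png')[140:290,255:425];b=cv2.imread('pics/top1.png')[125:205,215:405]
a=cv2.resize(a,None,fx=2,fy=2,interpolation=3)
a=cv2.imread('pics/scene1.png')[135:290,255:425]
b=cv2.resize(b,None,fx=4.2,fy=4.2,interpolation=cv2.INTER_CUBIC)[:,:798]
c=np.zeros((600,800,3),np.uint8)
A=cv2.resize(cv2.imread('pics/scene1.png')[145:290,260:420],None,fx=4,fy=4,interpolation=cv2.INTER_CUBIC)
c[:580,:640]=A
cv2.imwrite('pics/c1.png',c)
B=cv2.resize(cv2.imread('pics/top1.png')[125:205,215:405],None,fx=4,fy=4,interpolation=cv2.INTER_CUBIC)
cv2.imwrite('pics/c2.png',B)
E
```

```text
(no output)
```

View pics/c1.png

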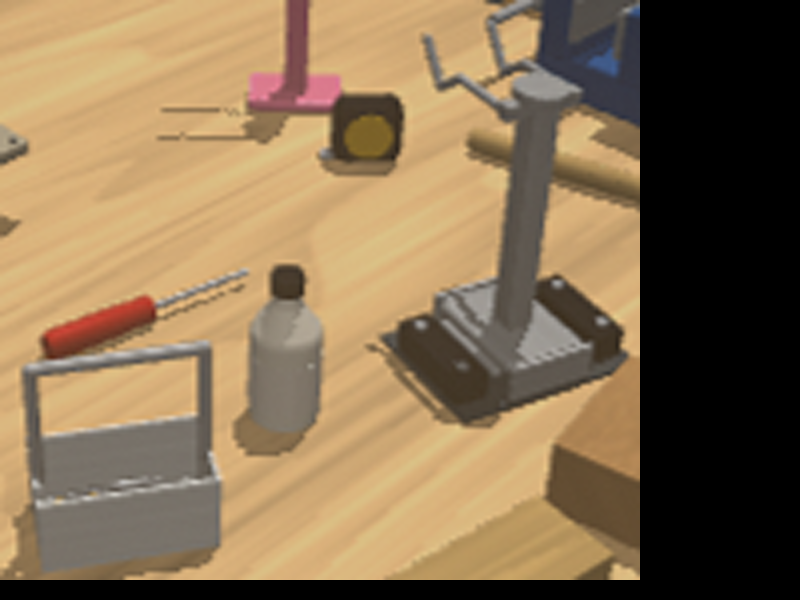

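View pics/c2.png

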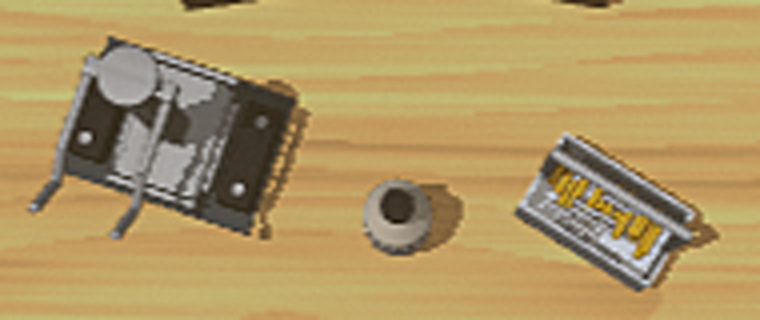

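```bash
python3 - <<'E'
from h import *
a=load('scene1');b=load('top1')
C=lambda x,y:(260+x/4,145+y/4)
D=lambda x,y:(215+x/4,125+y/4)
def back(s,p):
    u,v=proj(s,p); return np.round([(u-215)*4,(v-125)*4])
print('cap',tri(a,C(547,90),b,D(128,75)), 'capz245', atz(a,*C(547,90),245),atz(b,*D(128,75),245))
L=[atz(a,*C(*p),145) for p in((33,368),(206,348))]
print('bar',L,[back(b,p) for p in L])
# top candidates
for p in((570,143),(690,230)): print(atz(b,*D(*p),145))
print('prong tips',[(tri(a,C(*p),b,D(*q))) for p,q in(((428,40),(118,232)),)], [atz(b,*D(*q),245) for q in((37,206),(118,232))])
# holder plate corners
P=[atz(b,*D(*q),4) for q in((297,97),(248,233),(110,40))]
print('plate',P, [np.linalg.norm(P[0]-P[i]) for i in(1,2)],[np.degrees(np.arctan2(*(P[i]-P[0])[1::-1])) for i in(1,2)])
print('glue',[atz(b,*D(397,203),130),atz(a,*C(287,270),130)])
E
```

```text
cap (array([648.07255995, 181.45102336, 239.92716047]), np.float64(5.935441493873661)) capz245 [654.84799053 175.95090361 245.        ] [644.62148579 178.53553662 245.        ]
bar [array([ 549.6745615 , -223.33263061,  145.        ]), array([ 611.89589474, -127.7546276 ,  145.        ])] [array([680., 232.]), array([553., 149.])]
[ 616.53381177 -140.49392405  145.        ]
[ 550.95005552 -230.9057921   145.        ]
prong tips [(array([535.57588007, 184.0377079 , 241.85265959]), np.float64(2.2574468565650188))] [array([551.97903472, 239.34116499, 245.        ]), array([534.39181786, 182.65662863, 245.        ])]
plate [array([678.53174136,  77.33032397,   4.        ]), array([561.04375761, 117.15296092,   4.        ]), array([726.86874113, 239.02871166,   4.        ])] [np.float64(124.05349144866376), np.float64(168.76858158003938)] [np.float64(161.27587355662814), np.float64(73.3568539217977)]
glue [array([571.40645934,  -9.60536494, 130.        ]), array([569.86840463,  -5.71091853, 130.        ])]
```

The crops confirm the choice: a steel bracket with its cap at about (644.5,178) and yaw about -17.5°. The plain grey tub bar's centre is at about (582,-181), with the bar running at about 55°. Next I'll work out the move to above the cap.

```bash
cat >> h.py <<'E'
from scipy.spatial.transform import Rotation as Ro
def shift(p,yaw):
    s=r.sense(); R=Ro.from_euler('xyz',s['tcp_rot'],degrees=True); W=Ro.from_euler('xyz',[180,0,yaw],degrees=True)
    print('lin m',np.round(R.inv().apply(np.array(p)-s['tool_pos'])/1000,4),'rotvec',np.round((R.inv()*W).as_rotvec(degrees=True),2),'t',s['time'])
E
python3 -c "
from h import *
shift([644.5,178.3,380],72.5)"
```

```text
lin m [ 0.6661 -0.5417 -0.1297] rotvec [-9.000e-02 -5.000e-02 -5.205e+01] t 0.1
```

>>> {"fn": "servo_tool", "kwargs": {"fingers": [0, 0, 0, 0, 0, 0, 0, 0, 0, 0], "linear": [[0.015, -0.012, -0.02], [0.04, -0.033, -0.05], [0.073, -0.059, -0.08], [0.105, -0.085, -0.11], [0.14, -0.115, -0.13], [0.175, -0.142, -0.13], [0.21, -0.17, -0.13], [0.245, -0.2, -0.13], [0.28, -0.228, -0.13], [0.315, -0.256, -0.13]], "rotation": [[0, 0, -2], [0, 0, -5], [0, 0, -8], [0, 0, -11], [0, 0, -14], [0, 0, -17], [0, 0, -20], [0, 0, -23], [0, 0, -26], [0, 0, -29]]}}

```text
time: 1.1
tool_pos: [415.8, -210.5, 380.0]
tcp_rot: [-180.0, 0.0, 49.6]
ft_force: [1.2, -1.0, -0.2]
finger_gap: 0.2
grip_force: 0.0
```

```bash
python3 -c "
from h import *
print(r.sense()['tool_pos'])
shift([644.5,178.3,380],72.5)"
```

```text
[ 415.75997682 -210.52158626  380.01646621]
lin m [ 0.4443 -0.0781  0.    ] rotvec [-1.000e-02 -0.000e+00 -2.294e+01] t 1.1
```

>>> {"fn": "servo_tool", "kwargs": {"fingers": [0, 0, 0, 0, 0, 0, 0, 0, 0, 0], "linear": [[0.045, -0.008, 0], [0.09, -0.016, 0], [0.136, -0.024, 0], [0.182, -0.032, 0], [0.228, -0.04, 0], [0.274, -0.048, 0], [0.32, -0.056, 0], [0.366, -0.064, 0], [0.41, -0.072, 0], [0.444, -0.078, 0]], "rotation": [[0, 0, -3], [0, 0, -6], [0, 0, -9], [0, 0, -12], [0, 0, -15], [0, 0, -18], [0, 0, -21], [0, 0, -23], [0, 0, -23], [0, 0, -23]]}}

```text
time: 2.1
tool_pos: [645.3, 178.4, 379.1]
tcp_rot: [-179.9, 0.0, 72.5]
ft_force: [-0.3, -1.0, -0.9]
finger_gap: -0.3
grip_force: 0.0
```

```bash
python3 -c "
from h import *
s=snap('wrist','w1');c,d=ray(s,320,200);print(r.sense()['tool_pos'],c,d,s['fx'])
print([proj(s,p) for p in([644.5,178.3,245],[565,203.3,224])])"
```

```text
[646.10745663 182.22501689 377.10423004] [664.70468327 240.25983601 503.44374476] [-0.08014607 -0.23800719 -0.96802634] 318.79343066081793
[(np.float64(320.78884454782565), np.float64(197.83615307280638)), (np.float64(228.21900402788873), np.float64(192.17688148218596))]
```

View pics/w1.png

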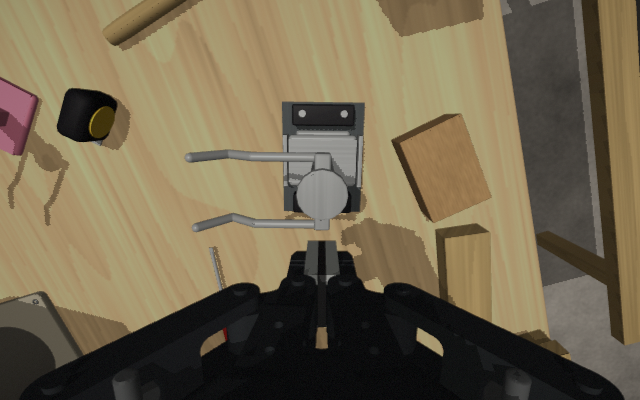

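```bash
python3 -c "
from h import *
s=load('w1')
print(atz(s,322,194,245)); t=[atz(s,u,v,247) for u,v in((189,157),(196,229))]
m=[atz(s,u,v,226) for u,v in((316,157),(316,224))]
p=[atz(s,u,v,4) for u,v in((283,102),(365,102))]
for q in(t,m,p): d=q[1]-q[0];print(q,np.linalg.norm(d),np.degrees(np.arctan2(d[1],d[0])))
s=r.sense();print(s['tool_pos'],s['time'])
shift([644.5,178.8,280],72.5)
"
```

```text
[646.45489516 181.13967775 245.        ]
[array([554.01965565, 242.73977621, 247.        ]), array([534.97822473, 184.62213336, 247.        ])] 61.157472981635486 -108.14065758440633
[array([650.0497816 , 209.82131581, 226.        ]), array([631.36783699, 151.45517597, 226.        ])] 61.28312437979771 -107.74892787726012
[array([616.26306011, 278.2950146 ,   4.        ]), array([733.10698454, 241.45526901,   4.        ])] 122.51395647766394 -17.49955296250104
[646.10745663 182.22501689 377.10423004] 2.15
lin m [-0.0038 -0.0002  0.0971] rotvec [-0.2  -0.04  0.17] t 2.15
```

>>> {"fn": "servo_tool", "kwargs": {"fingers": [0, 0, 0, 0, 0, 0], "linear": [[0.0015, 0, 0.025], [0.0015, 0, 0.055], [0.0015, 0, 0.085], [0.0015, 0, 0.1], [0.0015, 0, 0.104], [0.0015, 0, 0.104]], "rotation": [[0, 0, 0], [0, 0, 0], [0, 0, 0], [0, 0, 0], [0, 0, 0], [0, 0, 0]]}}

```text
time: 2.75
tool_pos: [645.1, 177.1, 276.4]
tcp_rot: [-180.0, 0.0, 72.4]
ft_force: [0.1, 1.5, 0.7]
finger_gap: -0.0
grip_force: 0.0
```

```bash
python3 -c "
from h import *
s=snap('wrist','w2');q=r.sense();print(q['tool_pos'],q['ft_force'],proj(s,[645.3,179.7,245]))
g=cv2.imread('pics/w2.png');cv2.imwrite('pics/w2c.png',cv2.resize(g[120:360,220:420],None,fx=2,fy=2))"
```

```text
[645.67454312 177.16047064 277.73385951] [-0.08472491  0.62763729  0.51147188] (np.float64(320.3774409368238), np.float64(240.62443926800853))
```

View pics/w2c.png

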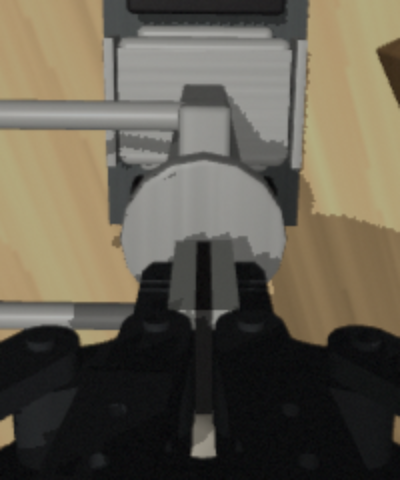

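>>> {"fn": "servo_tool", "kwargs": {"fingers": [0, 0, 0, 0, 0, 0, 0, 0, 0, 0], "linear": [[0.002, 0, 0], [0.0035, 0, 0.003], [0.0035, 0, 0.006], [0.0035, 0, 0.008], [0.0035, 0, 0.009], [0.0035, 0, 0.01], [0.0035, 0, 0.011], [0.0035, 0, 0.012], [0.0035, 0, 0.013], [0.0035, 0, 0.014]], "rotation": [[0, 0, 0], [0, 0, 0], [0, 0, 0], [0, 0, 0], [0, 0, 0], [0, 0, 0], [0, 0, 0], [0, 0, 0], [0, 0, 0], [0, 0, 0]]}}

```text
time: 3.8
tool_pos: [646.9, 180.5, 263.9]
tcp_rot: [179.9, -0.1, 72.4]
ft_force: [-1.1, -0.0, 8.4]
finger_gap: -0.0
grip_force: 4.8
```

Contact. I'll keep going slowly, a few mm per call.

>>> {"fn": "servo_tool", "kwargs": {"fingers": [0, 0, 0, 0], "linear": [[0, 0, 0.001], [0, 0, 0.002], [0, 0, 0.003], [0, 0, 0.004]], "rotation": [[0, 0, 0], [0, 0, 0], [0, 0, 0], [0, 0, 0]]}}

```text
time: 4.2
tool_pos: [648.2, 181.0, 263.3]
tcp_rot: [179.6, -0.2, 72.4]
ft_force: [-0.8, 0.3, 17.9]
finger_gap: 0.1
grip_force: 8.5
```

>>> {"fn": "servo_tool", "kwargs": {"fingers": [0, 0], "linear": [[0, 0, 0.001], [0, 0, 0.002]], "rotation": [[0, 0, 0], [0, 0, 0]]}}

```text
time: 4.4
tool_pos: [648.0, 181.0, 260.7]
tcp_rot: [179.6, -0.2, 72.4]
ft_force: [-0.4, 1.1, 12.2]
finger_gap: 0.1
grip_force: 6.4
```

>>> {"fn": "servo_tool", "kwargs": {"fingers": [0, 0], "linear": [[0, 0, 0.001], [0, 0, 0.002]], "rotation": [[0, 0, 0], [0, 0, 0]]}}

```text
time: 4.6
tool_pos: [647.3, 180.7, 256.8]
tcp_rot: [179.8, -0.1, 72.4]
ft_force: [0.0, -0.4, 3.7]
finger_gap: 0.1
grip_force: 1.9
```

>>> {"fn": "servo_tool", "kwargs": {"fingers": [0, 0], "linear": [[0, 0, 0.001], [0, 0, 0.002]], "rotation": [[0, 0, 0], [0, 0, 0]]}}

```text
time: 4.8
tool_pos: [646.1, 180.5, 252.0]
tcp_rot: [-180.0, 0.0, 72.4]
ft_force: [-0.8, 0.1, -0.7]
finger_gap: 0.1
grip_force: 0.0
```

>>> {"fn": "servo_tool", "kwargs": {"fingers": [0, 0, 0, 0, 0], "linear": [[0, 0, -0.02], [0, 0, -0.05], [0, 0, -0.09], [0, 0, -0.12], [0, 0, -0.13]], "rotation": [[0, 0, 0], [0, 0, 0], [0, 0, 0], [0, 0, 0], [0, 0, 0]]}}

```text
time: 5.3
tool_pos: [647.1, 180.7, 386.6]
tcp_rot: [179.7, -0.2, 72.4]
ft_force: [1.6, -1.1, 0.3]
finger_gap: -0.1
grip_force: 0.0
```

```bash
python3 - <<'E'
from h import *
s=snap('scene','s2')
g=cv2.imread('pics/s2.png');o=cv2.imread('pics/scene1.png')
# compare vertical shift of the post/cap: match cap patch
t=o[160:184,372:408]
m=cv2.matchTemplate(g[150:200,360:420],t,5);print(cv2.minMaxLoc(m)[1],np.array(cv2.minMaxLoc(m)[3])+[360-372,150-160])
for z in(245,229): print(proj(s,[645.3,180,z]))
t=o[138:176,364:388]
m=cv2.matchTemplate(g[128:200,350:400],t,5);print(cv2.minMaxLoc(m)[1],np.array(cv2.minMaxLoc(m)[3])+[350-364,128-138])
# base crop
cv2.imwrite('pics/s2c.png',np.hstack([cv2.resize(x[130:260,350:425],None,fx=4,fy=4,interpolation=2) for x in(o,g)]))
shift([582,-181,320],55)
E
```

```text
0.7283464074134827 [-1  4]
(np.float64(394.8731802826737), np.float64(166.00122039607436))
(np.float64(394.24933078660007), np.float64(170.83268124609847))
0.7079715728759766 [-1  0]
lin m [-0.3647  0.0467  0.0657] rotvec [ 0.25 -0.19 17.44] t 5.35
```

View pics/s2c.png

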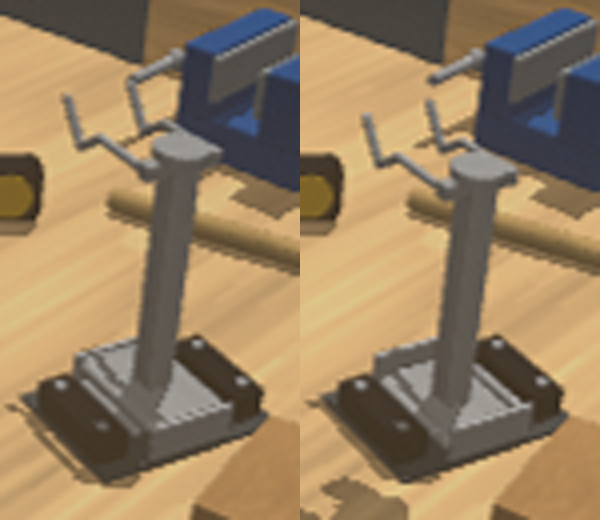

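The right half shows the bracket fully down and level: prongs and cap are about 5 px (16 mm) lower. It's clicked home, so on to the tub.

>>> {"fn": "servo_tool", "kwargs": {"fingers": [0.085, 0.085, 0.085, 0.085, 0.085, 0.085, 0.085, 0.085, 0.085, 0.085], "linear": [[-0.03, 0.004, 0], [-0.07, 0.009, 0], [-0.115, 0.015, 0], [-0.16, 0.021, 0], [-0.205, 0.027, 0.01], [-0.25, 0.033, 0.025], [-0.295, 0.038, 0.04], [-0.335, 0.043, 0.055], [-0.358, 0.046, 0.065], [-0.365, 0.047, 0.066]], "rotation": [[0, 0, 1], [0, 0, 3], [0, 0, 5], [0, 0, 7], [0, 0, 9], [0, 0, 11], [0, 0, 13], [0, 0, 15], [0, 0, 17], [0, 0, 17.5]]}}

```text
time: 6.35
tool_pos: [578.8, -183.8, 311.6]
tcp_rot: [-179.6, 0.1, 54.7]
ft_force: [-0.4, 0.9, 0.3]
finger_gap: 85.1
grip_force: 0.0
```

>>> {"fn": "servo_tool", "kwargs": {"fingers": [0.085, 0.085, 0.085], "linear": [[0, 0, 0], [0, 0, 0], [0, 0, 0]], "rotation": [[0, 0, 0], [0, 0, 0], [0, 0, 0]]}}

```text
time: 6.65
tool_pos: [581.6, -180.3, 316.8]
tcp_rot: [180.0, -0.0, 55.1]
ft_force: [-0.2, -0.3, -0.2]
finger_gap: 85.0
grip_force: 0.0
```

```bash
python3 -c "
from h import *
s=snap('wrist','w3');q=r.sense();print(q['tool_pos'],q['tcp_rot'],proj(s,[582,-181,145]))"
```

```text
[ 581.57624142 -180.37822099  316.90306223] [ 1.79948642e+02 -2.64329496e-02  5.50663950e+01] (np.float64(321.63327792035346), np.float64(188.3906599508743))
```

View pics/w3.png

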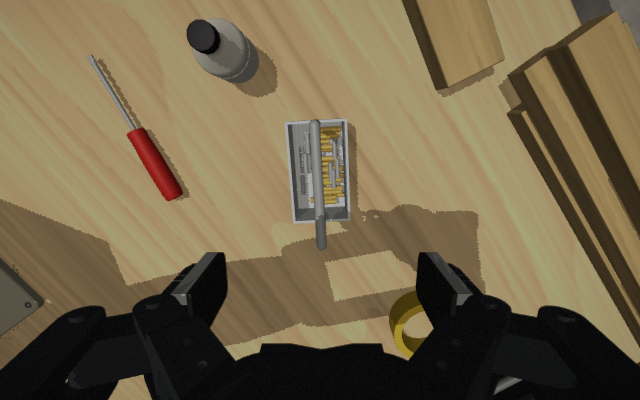

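```bash
python3 -c "
from h import *
s=load('w3')
e=[atz(s,u,v,147) for u,v in((314.5,121),(321.5,247))]
d=e[0]-e[1];m=(e[0]+e[1])/2;y=np.degrees(np.arctan2(d[1],d[0]));print(e,m,y,np.linalg.norm(d))
shift([m[0],m[1],145],y)"
```

```text
[array([ 612.29436116, -126.50181613,  147.        ]), array([ 548.06309384, -229.33722874,  147.        ])] [ 580.1787275  -177.91952243  147.        ] 58.010992680538564 121.24676404089497
lin m [ 0.0011 -0.0027  0.1719] rotvec [ 0.05 -0.03 -2.94] t 6.7
```

>>> {"fn": "servo_tool", "kwargs": {"fingers": [0.085, 0.085, 0.085, 0.085, 0.085, 0.085, 0.085, 0.085], "linear": [[0.001, -0.002, 0.02], [0.001, -0.002, 0.05], [0.001, -0.002, 0.085], [0.001, -0.002, 0.12], [0.001, -0.002, 0.15], [0.001, -0.002, 0.166], [0.001, -0.002, 0.171], [0.001, -0.002, 0.171]], "rotation": [[0, 0, -1], [0, 0, -2], [0, 0, -3], [0, 0, -3], [0, 0, -3], [0, 0, -3], [0, 0, -3], [0, 0, -3]]}}

```text
time: 7.5
tool_pos: [580.3, -179.4, 145.7]
tcp_rot: [180.0, -0.0, 58.0]
ft_force: [-0.5, -0.4, 1.2]
finger_gap: 85.1
grip_force: 0.0
```

>>> {"fn": "servo_tool", "kwargs": {"fingers": [0.03, 0.015, 0.0, 0.0, 0.0, 0.0, 0.0, 0.0], "linear": [[0, 0, 0], [0, 0, 0], [0, 0, 0], [0, 0, 0], [0, 0, 0], [0, 0, 0], [0, 0, 0], [0, 0, 0]], "rotation": [[0, 0, 0], [0, 0, 0], [0, 0, 0], [0, 0, 0], [0, 0, 0], [0, 0, 0], [0, 0, 0], [0, 0, 0]], "force": 60}}

```text
time: 8.3
tool_pos: [580.0, -179.8, 145.7]
tcp_rot: [180.0, -0.0, 57.9]
ft_force: [-2.5, 0.0, 4.7]
finger_gap: 7.4
grip_force: 58.8
```

>>> {"fn": "servo_tool", "kwargs": {"fingers": [0, 0, 0, 0, 0, 0, 0, 0, 0], "linear": [[0, 0, -0.005], [0, 0, -0.015], [0, 0, -0.03], [0, 0, -0.055], [0, 0, -0.085], [0, 0, -0.12], [0, 0, -0.155], [0, 0, -0.17], [0, 0, -0.175]], "rotation": [[0, 0, 0], [0, 0, 0], [0, 0, 0], [0, 0, 0], [0, 0, 0], [0, 0, 0], [0, 0, 0], [0, 0, 0], [0, 0, 0]]}}

```text
time: 9.2
tool_pos: [580.9, -180.1, 323.5]
tcp_rot: [179.7, -0.0, 57.9]
ft_force: [0.3, 0.5, -1.9]
finger_gap: 7.7
grip_force: 58.6
```

>>> {"fn": "servo_tool", "kwargs": {"fingers": [0, 0, 0], "linear": [[0, 0, 0], [0, 0, 0], [0, 0, 0]], "rotation": [[0, 0, 0], [0, 0, 0], [0, 0, 0]]}}

```text
time: 9.5
tool_pos: [579.1, -179.4, 317.8]
tcp_rot: [-179.8, 0.0, 57.9]
ft_force: [0.7, 0.7, -2.1]
finger_gap: 8.0
grip_force: 58.6
```

```bash
python3 - <<'E'
from h import *
s=snap('scene','s3');w=snap('wrist','w4');q=r.sense();print(q['tool_pos'],q['tcp_rot'],q['ft_force'],q['finger_gap'])
u,v=map(int,proj(s,q['tool_pos']));print(u,v)
a=cv2.resize(cv2.imread('pics/s3.png')[v-60:v+90,u-65:u+65],None,fx=3.9,fy=3.9,interpolation=2)[:585,:420]
b=cv2.resize(cv2.imread('pics/w4.png')[120:400,230:410],None,fx=2.0,fy=2.0)
c=np.zeros((600,790,3),np.uint8);c[:a.shape[0],:a.shape[1]]=a;c[:b.shape[0],425:425+b.shape[1]]=b
cv2.imwrite('pics/c5.png',c)
u,v=proj(w,q['tool_pos']);print('tcp in c5',(u-230)*2+425,(v-120)*2)
yaw=-17.8;c,sn=np.cos(np.radians(yaw)),np.sin(np.radians(yaw))
for bx in(-195,-83): print(bx,645.3+c*bx,180+sn*bx)
shift([645.3-195*c,180-195*sn,310],72.2)
E
```

```text
[ 579.38938774 -179.49582594  318.52860138] [-1.79844902e+02  2.78103187e-02  5.79440458e+01] [-0.3123221  -0.85667522 -2.83058136] 8.06747153586151
286 176
tcp in c5 607.4817421175693 307.9583024876142
-195 459.6347684152829 239.6105844678056
-83 566.2732604024025 205.37271031193777
lin m [ 0.2917 -0.3239  0.0093] rotvec [-1.600e-01  1.000e-02 -1.426e+01] t 9.6
```

View pics/c5.png

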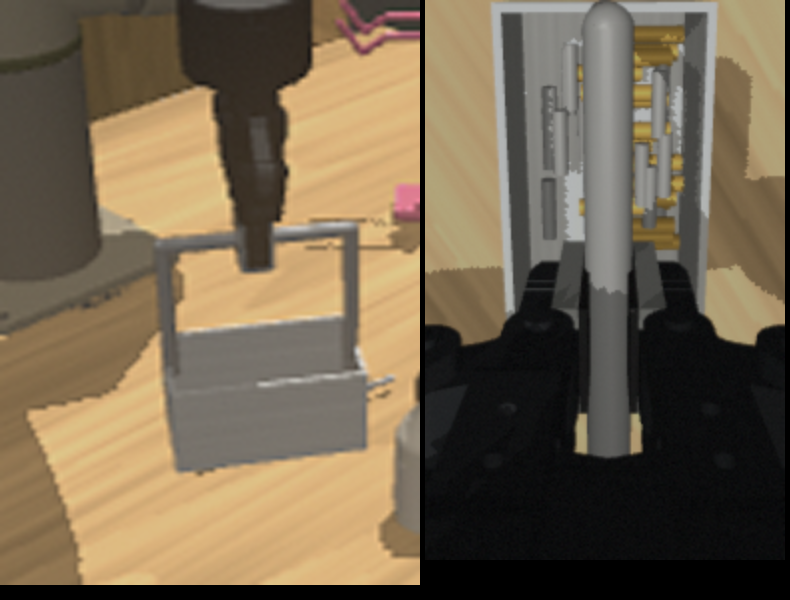

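The tub is held level at the middle of its bar. I'll carry it to in front of the prongs.

>>> {"fn": "servo_tool", "kwargs": {"fingers": [0, 0, 0, 0, 0, 0, 0, 0, 0, 0], "linear": [[0.005, -0.006, 0], [0.015, -0.017, 0], [0.03, -0.033, 0], [0.048, -0.053, 0], [0.068, -0.075, 0], [0.09, -0.1, 0], [0.112, -0.124, 0], [0.134, -0.149, 0], [0.156, -0.173, 0], [0.178, -0.198, 0]], "rotation": [[0, 0, 0], [0, 0, -1], [0, 0, -2], [0, 0, -3], [0, 0, -4], [0, 0, -5], [0, 0, -6], [0, 0, -7], [0, 0, -8], [0, 0, -9]]}}

```text
time: 10.6
tool_pos: [505.4, 78.4, 320.5]
tcp_rot: [180.0, -0.0, 67.1]
ft_force: [0.4, 0.1, -3.0]
finger_gap: 7.8
grip_force: 58.6
```

```bash
python3 -c "
from h import *
print(r.sense()['tool_pos'])
shift([459.6,239.6,310],72.2)"
```

```text
[505.38577687  78.37502808 320.46548806]
lin m [ 0.1306 -0.105   0.0105] rotvec [ 0.02 -0.03 -5.14] t 10.6
```

>>> {"fn": "servo_tool", "kwargs": {"fingers": [0, 0, 0, 0, 0, 0, 0, 0, 0, 0], "linear": [[0.004, -0.025, 0], [0.006, -0.045, 0], [0.01, -0.068, 0], [0.02, -0.088, 0], [0.036, -0.1, 0], [0.056, -0.106, 0], [0.078, -0.106, 0.003], [0.1, -0.106, 0.006], [0.12, -0.105, 0.01], [0.13, -0.105, 0.01]], "rotation": [[0, 0, -1], [0, 0, -2], [0, 0, -3], [0, 0, -4], [0, 0, -5], [0, 0, -5.1], [0, 0, -5.1], [0, 0, -5.1], [0, 0, -5.1], [0, 0, -5.1]]}}

```text
time: 11.6
tool_pos: [460.0, 238.8, 309.6]
tcp_rot: [-179.9, 0.0, 72.2]
ft_force: [-1.2, -0.5, -1.9]
finger_gap: 7.9
grip_force: 58.6
```

>>> {"fn": "servo_tool", "kwargs": {"fingers": [0, 0, 0, 0, 0, 0], "linear": [[0, 0, 0.015], [0, 0, 0.035], [0, 0, 0.05], [0, 0, 0.056], [0, 0, 0.056], [0, 0, 0.056]], "rotation": [[0, 0, 0], [0, 0, 0], [0, 0, 0], [0, 0, 0], [0, 0, 0], [0, 0, 0]]}}

```text
time: 12.2
tool_pos: [461.1, 236.8, 254.9]
tcp_rot: [180.0, -0.0, 72.0]
ft_force: [0.8, 0.1, -1.9]
finger_gap: 8.0
grip_force: 58.5
```

```bash
python3 - <<'E'
from h import *
q=r.sense();print(q['tool_pos'],q['tcp_rot'])
s=snap('wrist','w5')
shift([566.3,205.4,252],72.2)
# where projected things would be
for p in([553,241,231],[535,184,231]): print(proj(s,p))
E
```

```text
[461.07864316 236.80431466 254.92448862] [ 1.79964204e+02 -2.79073397e-02  7.20234542e+01]
lin m [0.0024 0.1096 0.0035] rotvec [ 0.07 -0.06 -0.17] t 12.25
(np.float64(502.5133414557), np.float64(187.86398648752817))
(np.float64(486.54866900512997), np.float64(299.23049590363746))
```

View pics/w5.png

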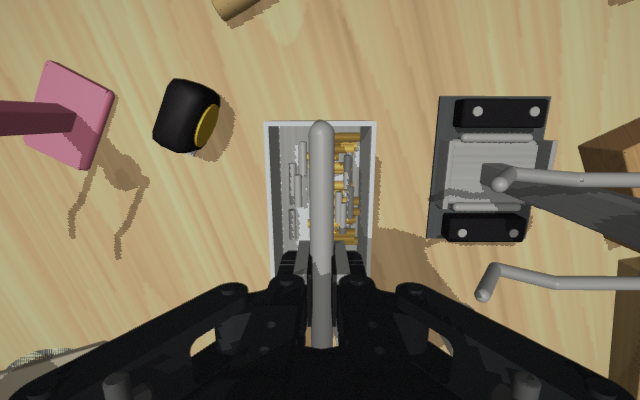

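```bash
python3 - <<'E'
from h import *
s=load('w5')
e=[atz(s,u,v,231) for u,v in((503,183),(484,295))]
d=e[0]-e[1];m=(e[0]+e[1])/2;y=np.degrees(np.arctan2(d[1],d[0]));print(e,m,y,np.linalg.norm(d))
a=np.radians(-17.8);p=m[:2]+25*np.array([np.cos(a),np.sin(a)]);print('pocket',p)
shift([*p,254],72.2)
E
```

```text
[array([553.61490545, 243.27902011, 231.        ]), array([534.18111044, 186.89011836, 231.        ])] [543.89800794 215.08456924 231.        ] 70.98406934092701 59.6437811417943
pocket [567.70124276 207.44218661]
lin m [0.0047 0.1103 0.0015] rotvec [ 0.07 -0.06 -0.17] t 12.25
```

>>> {"fn": "servo_tool", "kwargs": {"fingers": [0, 0, 0, 0, 0, 0, 0, 0, 0, 0], "linear": [[0.002, 0.005, 0], [0.004, 0.015, 0], [0.004, 0.03, 0], [0.004, 0.047, 0], [0.004, 0.064, 0], [0.004, 0.08, 0], [0.004, 0.095, 0], [0.004, 0.105, 0], [0.004, 0.109, 0], [0.004, 0.11, 0]], "rotation": [[0, 0, 0], [0, 0, 0], [0, 0, 0], [0, 0, 0], [0, 0, 0], [0, 0, 0], [0, 0, 0], [0, 0, 0], [0, 0, 0], [0, 0, 0]]}}

```text
time: 13.25
tool_pos: [567.2, 206.5, 254.0]
tcp_rot: [-180.0, 0.0, 72.0]
ft_force: [-0.5, 0.5, -1.8]
finger_gap: 7.7
grip_force: 58.6
```

>>> {"fn": "servo_tool", "kwargs": {"fingers": [0, 0, 0, 0, 0, 0, 0, 0], "linear": [[0, 0, 0], [0, 0, 0], [0, 0, 0], [0, 0, 0.008], [0, 0, 0.016], [0, 0, 0.025], [0, 0, 0.032], [0, 0, 0.036]], "rotation": [[0, 0, 0], [0, 0, 0], [0, 0, 0], [0, 0, 0], [0, 0, 0], [0, 0, 0], [0, 0, 0], [0, 0, 0]]}}

```text
time: 14.05
tool_pos: [566.1, 206.7, 216.6]
tcp_rot: [-179.9, 0.1, 72.0]
ft_force: [0.3, -0.3, -2.2]
finger_gap: 8.0
grip_force: 58.6
```

```bash
python3 -c "
from h import *
q=r.sense();print(q['tool_pos'],q['ft_force'])
shift([567,206.5,208],72.2)"
```

```text
[566.14266293 206.69638138 216.64562387] [ 0.28439554 -0.27169165 -2.24983203]
lin m [0.0001 0.0009 0.0086] rotvec [-0.1   0.06 -0.16] t 14.05
```

>>> {"fn": "servo_tool", "kwargs": {"fingers": [0, 0, 0, 0, 0], "linear": [[0, 0, 0.002], [0, 0, 0.004], [0, 0, 0.006], [0, 0, 0.007], [0, 0, 0.007]], "rotation": [[0, 0, 0], [0, 0, 0], [0, 0, 0], [0, 0, 0], [0, 0, 0]]}}

```text
time: 14.55
tool_pos: [566.8, 206.9, 211.3]
tcp_rot: [180.0, -0.0, 72.0]
ft_force: [-0.2, -0.1, -2.1]
finger_gap: 7.7
grip_force: 58.6
```

>>> {"fn": "servo_tool", "kwargs": {"fingers": [0, 0, 0], "linear": [[0, 0, 0.001], [0, 0, 0.002], [0, 0, 0.002]], "rotation": [[0, 0, 0], [0, 0, 0], [0, 0, 0]]}}

```text
time: 14.85
tool_pos: [567.1, 206.9, 209.6]
tcp_rot: [179.9, -0.0, 72.0]
ft_force: [0.6, -0.0, -2.0]
finger_gap: 7.9
grip_force: 58.6
```

>>> {"fn": "servo_tool", "kwargs": {"fingers": [0, 0, 0, 0], "linear": [[0, 0, 0.001], [0, 0, 0.002], [0, 0, 0.002], [0, 0, 0.002]], "rotation": [[0, 0, 0], [0, 0, 0], [0, 0, 0], [0, 0, 0]]}}

```text
time: 15.25
tool_pos: [567.6, 206.9, 208.4]
tcp_rot: [179.9, -0.1, 72.0]
ft_force: [2.5, -0.8, 5.2]
finger_gap: 8.0
grip_force: 59.3
```

>>> {"fn": "servo_tool", "kwargs": {"fingers": [0, 0, 0], "linear": [[0, 0, 0.001], [0, 0, 0.001], [0, 0, 0.001]], "rotation": [[0, 0, 0], [0, 0, 0], [0, 0, 0]]}}

```text
time: 15.55
tool_pos: [567.7, 207.0, 208.2]
tcp_rot: [179.9, -0.1, 72.0]
ft_force: [0.7, -1.2, 10.0]
finger_gap: 7.6
grip_force: 60.0
```

The bar is seated: it stopped at z = 208 and carries load. I'll ease off and open partway.

>>> {"fn": "servo_tool", "kwargs": {"fingers": [0, 0.004, 0.01, 0.02, 0.03, 0.035, 0.035, 0.035], "linear": [[0, 0, -0.002], [0, 0, -0.002], [0, 0, -0.002], [0, 0, -0.002], [0, 0, -0.002], [0, 0, -0.002], [0, 0, -0.002], [0, 0, -0.002]], "rotation": [[0, 0, 0], [0, 0, 0], [0, 0, 0], [0, 0, 0], [0, 0, 0], [0, 0, 0], [0, 0, 0], [0, 0, 0]]}}

```text
time: 16.35
tool_pos: [566.5, 206.9, 208.0]
tcp_rot: [-180.0, 0.0, 72.0]
ft_force: [0.3, 0.1, -0.3]
finger_gap: 34.7
grip_force: 0.0
```

>>> {"fn": "servo_tool", "kwargs": {"fingers": [0.035, 0.035, 0.035, 0.035, 0.035, 0.035, 0.035, 0.035], "linear": [[0, 0, -0.004], [0, 0, -0.012], [0, 0, -0.025], [0, 0, -0.045], [0, 0, -0.075], [0, 0, -0.11], [0, 0, -0.135], [0, 0, -0.14]], "rotation": [[0, 0, 0], [0, 0, 0], [0, 0, 0], [0, 0, 0], [0, 0, 0], [0, 0, 0], [0, 0, 0], [0, 0, 0]]}}

```text
time: 17.15
tool_pos: [568.1, 207.3, 354.5]
tcp_rot: [179.6, -0.3, 72.0]
ft_force: [0.5, -0.3, 0.2]
finger_gap: 35.0
grip_force: 0.0
```

>>> {"fn": "servo_tool", "kwargs": {"fingers": [0.035, 0.035, 0.035, 0.035, 0.035, 0.035, 0.035, 0.035, 0.035, 0.035], "linear": [[0, 0, 0], [0, 0, 0], [0, 0, 0], [0, 0, 0], [0, 0, 0], [0, 0, 0], [0, 0, 0], [0, 0, 0], [0, 0, 0], [0, 0, 0]], "rotation": [[0, 0, 0], [0, 0, 0], [0, 0, 0], [0, 0, 0], [0, 0, 0], [0, 0, 0], [0, 0, 0], [0, 0, 0], [0, 0, 0], [0, 0, 0]]}}

```text
time: 18.15
tool_pos: [566.8, 206.9, 348.4]
tcp_rot: [180.0, -0.0, 72.0]
ft_force: [0.7, 0.0, -0.7]
finger_gap: 34.9
grip_force: 0.0
```

```bash
python3 - <<'E'
from h import *
q=r.sense();print(q['tool_pos'],q['ft_force'])
s=snap('scene','s9');o=load('s2')['frame'].astype(int);a=s['frame'].astype(int)
# predicted bar and tub rectangle, differences vs. before
a0=np.radians(-17.8);ex=np.array([np.cos(a0),np.sin(a0),0]);ey=np.array([-ex[1],ex[0],0]);P=np.array([567,206.5,208])
for n,p in(('bar',P),('barL',P+58*ey),('barR',P-58*ey),('bot',P-[0,0,145]),('face',P+36*ex-[0,0,115])):
    u,v=map(round,proj(s,p));print(n,u,v,a[v,u],o[v,u])
d=(np.abs(a-o).sum(2)>60).astype(np.uint8)
for x in cv2.connectedComponentsWithStats(d)[2]:
    if x[4]>40: print(x)
E
```

```text
[566.78162804 206.89317828 348.36612224] [ 0.73047023  0.02700652 -0.72143964]
bar 378 166 [97 95 93] [180 153 106]
barL 393 162 [133 129 125] [94 81 69]
barR 363 169 [104 100  98] [221 187 130]
bot 374 204 [113 108 101] [221 182 126]
face 381 202 [112 108 101] [210 170 118]
[     0      0    640    400 242149]
[200   0  18  11 114]
[218   0  21   9 109]
[ 370    0   66  131 4523]
[219   8  18  10  96]
[286   9  84  12 312]
[269  14  17  68 694]
[202  17  40  73 673]
[197  91  22  36 169]
[ 353  161   43   53 1037]
[251 175  11  12  61]
[234 186  51  39 497]
[ 178  206  207   94 4647]
[347 213  38  17 210]
[339 232  32  28 484]
```

>>> {"fn": "servo_tool", "kwargs": {"fingers": [0.035, 0.035, 0.035, 0.035, 0.035, 0.035, 0.035, 0.035, 0.035, 0.035], "linear": [[0, 0, 0], [0, 0, 0], [0, 0, 0], [0, 0, 0], [0, 0, 0], [0, 0, 0], [0, 0, 0], [0, 0, 0], [0, 0, 0], [0, 0, 0]], "rotation": [[0, 0, 0], [0, 0, 0], [0, 0, 0], [0, 0, 0], [0, 0, 0], [0, 0, 0], [0, 0, 0], [0, 0, 0], [0, 0, 0], [0, 0, 0]]}}

```text
time: 19.2
tool_pos: [566.8, 206.9, 348.3]
tcp_rot: [180.0, 0.0, 72.0]
ft_force: [-0.8, -0.8, 0.3]
finger_gap: 34.8
grip_force: 0.0
```

```bash
python3 - <<'E'
from h import *
s=snap('scene','s10');a=s['frame'];b=load('s9')['frame'];o=load('scene1')['frame']
print('moving px',(np.abs(a.astype(int)-b).sum(2)>60).sum())
m=cv2.matchTemplate(a[200:265,310:355],o[208:252,322:342],5);print('glue',cv2.minMaxLoc(m)[1],cv2.minMaxLoc(m)[3],'expect (12,8)')
print(r.hand_in())
E
```

```text
moving px 4
glue 0.936065137386322 (12, 8) expect (12,8)
the job is handed in; nothing more can be done
None
```

The steel bracket is clicked home (highest force reading while pressing was 18 N), the tub hangs still and released on its two prongs, and the job was handed in at about 19 s; the glue bottle had not moved, and I did not check the other bystanders separately.

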